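# Hang the humidity logger under the roof of the cone-drying cabinet

## Robot

A 6-joint arm with a two-finger parallel gripper is mounted at the origin on the work surface. World frame = base frame: x ahead of the robot, y to its left, z up, the work surface at z = 0. Lengths are in mm, angles in rad, forces in N, time in s.
With the tool pointing down it reaches from about 325 to 900 mm from the base axis. Payload 6.1 kg.
Tool frame: the origin (TCP) lies on the mounting face of the last link; the fingertips stand 182 mm ahead of it and the grasp point (between the pads) lies 164 mm ahead of it; z points along the fingers, x is the direction in which the jaws open and shut, and the axes are right-handed (so a half turn about z gives the same grasp; the last joint's range is limited). The gripper opens to 87 mm and grips with 3 to 60 N. Pads are 19 mm wide; open, the fingers measure 117 mm over their backs; the gripper's body (75 mm by 190 mm) begins 51 mm behind the grasp point.
Start: joints at [1.061, 0.22, 1.526, -0, 1.395, -0.126], TCP at [234.028, 579.524, 404.738] pointing down, gripper open.
Joint ranges: [-2.98, 2.98], [-0.91, 2.08], [0.09, 2.57], [-1.24, 4.39], [0.2, 2.65], [-2.68, 2.68]. Speed limits (rad/s): [2.57, 2.57, 3.01, 3.14, 3.14, 3.14].

## Interface

Orientations are given as a 3x3 rotation matrix whose columns are the frame's x, y, z axes.
In Python, from workcell import readout, vision, robot gives the robot as it stands. The module is installed in compiled form; this text tells all that it offers.
- The arm moves only by the tool carry_out, never from a script. Its argument "series" is a list of rows, each a list of 2 entries, a list of its own where there are three numbers: the shift along the tool's x, y, z in cm, then the turn, a rotation vector about the tool's x, y, z in rad. In form: [[[x, y, z], [ax, ay, az]], ...]. A call has 1 to 20 rows; each row is the pose to reach, as a shift and turn from the pose measured when the call began, along the tool's axes at that moment; what a row does not reach only later rows make up. A row lasts 1/10 s, in which the tool goes at most 50 mm and 8.59 degrees, less where a joint would pass 70% of its speed; a pose out of reach is approached as far as the arm can. A call with a gripper value outside its range is refused whole. "hand" is the finger opening in cm, from 0 to 8.7, set as the call begins (left out, the last holds). The fingers move at their own pace and stop on an object; "force" is the grip in N (left out, the last holds). Time passes only in rows, so rows that repeat a pose let the fingers close. It gives the time, the measured TCP pose, the force and the opening at its end, in the units of the state.
- readout.observe(): the state, without advancing time (a new reading comes with each control period).
- vision.get_image(name): name is "scene" or "top" or "wrist"; returns the picture (384x512x3 uint8, blue, green, red); there is no depth.
- vision.calibration(name): a dict with "camera_matrix" (3x3 intrinsics, pixels), "world_from_camera" (4x4, takes a point from camera to world coordinates). Camera axes: x right, y down, z forward; pixel columns grow to the right and rows downward; lengths in mm; the calibration is good to about 2 mm. A picture is of the moment at which its call begins: read the wrist's pose just before it. calibration takes no time and is no camera call; for the wrist camera it gives the pose at the moment of the call.
- robot.finish_job(): hands the job in, once; it reports no verdict.
The state is a dict: "time_s": time; "joint_pos": joint angles; "qvel": joint speeds; "effort": joint torques, N m; "tcp_pos": TCP position; "eef_rot": TCP orientation; "ft_force": force on the tool from outside, world axes, zero at the start; "wrist_torque": the same for the moment, N m; "finger_gap": finger opening in mm.
Only numpy, scipy, OpenCV 4.12 (cv2) and the standard library are available. Lean on these libraries where they do the work, as an engineer would, in place of code of your own. Each camera call takes 0.05 s, during which the arm holds its last target. There are 200 camera calls.

## Task

Hang the humidity logger by its eye on the hook under the clear roof of the pine drying cabinet: tip it so that the eye goes in under the front board and over the upturned hook tip, then ease the body down by hand, eye resting in the hook, until it points clearly more down than level, and let go so that it ends hanging still on the hook, against the bumper of its back plate. The hook can be clamped anywhere along its track, so feel for its back plate, and be gentle: never push hard on the hook or cabinet with the logger or the arm. Leave the brush, the jar and the crate of cones where they are.

Things in the scene. Friction and masses are not known exactly. Their poses are not given: they have to be found in the camera images.
- logger_mid (a point): Centre of the loose humidity logger's body, 12 mm up: white plastic, 80 x 32 x 24 mm (x, y, z), dark window on top, orange rear end, 0.18 kg give or take a quarter, lying flat left or right of the cabinet's front. x points along the hanger to the eye, y across the 32 mm, z up through the window. The steel hanger strap (14 mm wide, 4 mm thick, at mid thickness) starts 40 mm from this point.
- logger_eye (a point): Centre of the eye at the end of the logger's hanger, 160 mm along x from logger_mid: a square steel plate 34 x 34 mm, 4 mm thick, with a round 22 mm hole through it along the logger's z; its end edge is 17 mm beyond this point. Same axes as logger_mid.
- logger: The whole logger (body, strap and eye); origin at the underside centre of its body, same axes as logger_mid.
- cabinet: Fixed pine cabinet, 250 mm wide (y), 200 mm deep, 310 mm high, empty, open at front and back, with slatted sides and 15 mm square corner posts. Origin: on the table, middle of its front plane; x points into it (away from the robot), y left, z up. Underside of the clear roof: z = 305 mm. A front board (x = 0 to 15 mm) hangs from the roof down to z = 278 mm, lower than the hook tip.
- hook_track (a point): A point of the cabinet, not of the hook: front end of the hook's track under the roof (x = 18, y = 0, z = 301 mm in the cabinet frame; same axes). The hook, a J of 7 mm round bar, black, with upturned pin, on a red back plate, hangs from the track, clamped firmly: the pin's axis is anywhere from 42 to 87 mm further in (x = 60 to 105 mm in the cabinet frame), y = 0. Its place is not measured.
- hook_level (a point): A point of the cabinet, not of the hook: on its front plane (x = 0, y = 0) at the height of the bearing face of the J, z = 262 mm; the pin's top is 20 mm higher. The red back plate's front face is 22 mm behind the pin's axis, 24 mm wide from roof to J; its 14 mm wide tail goes down to z = 70 mm, with a bumper 8 mm thick near its end on which the hung body leans; the eye centre is then at z = 251 mm.
- brush: Bystander: wooden hand brush about 200 mm long, on the table, on the side of the cabinet where the logger is not.
- jar: Bystander: jar with green lid, 66 mm wide, 110 mm high, standing on the table to the left beyond the logger or brush; origin at its base.
- crate: Bystander: small black crate of cones, 140 x 110 x 75 mm, on the table to the right beyond the logger or brush; origin under its centre.
Not all that is in view belongs to the job. What is shaped like the logger but red or turquoise is not meant.

How it is judged (in metres and radians):
On the way:
1. the logger, held in the fingers, is eased down at the hook until its long axis is within 55 degrees of vertical, eye up (contact force between the fingers and logger above 0.3 N and angle between logger_eye's own x axis and vertical below 0.96 rad and x of logger_eye in the frame of cabinet between 0.055 and 0.135 m and y of logger_eye in the frame of cabinet between -0.014 and 0.014 m and z of logger_eye in the frame of cabinet between 0.232 and 0.275 m), for 0.1 s.
At the end, for the whole second after the job is handed in: The logger hangs from the hook by its eye: eye centre 241 to 259 mm above the table, 55 to 135 mm behind the cabinet's front plane and within 14 mm of its middle line, long axis within 0.15 rad of vertical, at rest (below 0.04 m/s and 0.4 rad/s) (x of logger_eye in the frame of cabinet between 0.055 and 0.135 m and y of logger_eye in the frame of cabinet between -0.014 and 0.014 m and z of logger_eye in the frame of cabinet between 0.241 and 0.259 m and angle between logger_eye's own x axis and vertical below 0.15 rad and linear speed of logger below 0.04 m/s and angular speed of logger below 0.4 rad/s); the robot touches nothing.
It fails at once if the logger, while in the fingers, is pressed on the cabinet or its hook with more than 15 N (contact force between the fingers and logger above 0.3 N and contact force between logger and cabinet above 15 N).
It fails at once if the arm or gripper pushes the cabinet with more than 15 N (contact force between any of the arm, the fingers and cabinet above 15 N).
It fails at once if the brush is moved by more than 25 mm (distance of brush from where it was at the start of the episode above 0.025 m).
It fails at once if the jar is moved by more than 25 mm (distance of jar from where it was at the start of the episode above 0.025 m).
It fails at once if the crate is moved by more than 25 mm (distance of crate from where it was at the start of the episode above 0.025 m).
It also fails if it takes over 67 s, if anything falls off the work surface, if the arm or the gripper's body presses on something with over 40 N, if the wrist force passes 120 N, or if a joint passes its speed limit or range.

## Working session

There is one attempt and no reset: what is moved stays moved. The work goes in short steps, Python scripts to look and compute and a tool call to move; the robot and the scene stay as the last step left them, time stands still between calls to the robot, and variables do not carry over. Pictures are saved under pics/ and viewed, about 8 in all and at most 12, crops included, and the job is handed in when it is done.

Besides the shell and the picture viewer there is one more tool, called after "Call:" by a JSON object that holds its "api" and its "payload", one argument or row to a line. carry_out: Moves the arm, as the interface text tells. Its arguments: {"type":"object","properties":{"series":{"type":"array"},"hand":{"type":"number"},"force":{"type":"number"}},"required":["series"]}

```bash
mkdir -p pics
cat > h.py <<'E'
import numpy as np,cv2
from workcell import readout,vision,robot
def ray(name,uv,cal=None):
    c=cal or vision.calibration(name);K=np.array(c["camera_matrix"]);T=np.array(c["world_from_camera"])
    d=T[:3,:3]@np.linalg.inv(K)@np.array([uv[0],uv[1],1.]);return T[:3,3],d
def onz(name,uv,z,cal=None):
    o,d=ray(name,uv,cal);return o+d*(z-o[2])/d[2]
def proj(name,P,cal=None):
    c=cal or vision.calibration(name);K=np.array(c["camera_matrix"]);T=np.array(c["world_from_camera"])
    p=K@(T[:3,:3].T@(np.array(P,float)-T[:3,3]));return p[:2]/p[2]
E
python3 - <<'E'
from h import *
a=vision.get_image("top");b=vision.get_image("scene")
cv2.imwrite("pics/t0.png",a);cv2.imwrite("pics/s0.png",b)
for n in("top","scene"):
    c=vision.calibration(n);print(np.round(c["camera_matrix"],1).tolist(),np.round(c["world_from_camera"],3).tolist())
print(readout.observe())
E
```

```text
[[349.2, 0.0, 251.8], [0.0, 349.2, 190.9], [0.0, 0.0, 1.0]] [[0.008, -0.995, 0.101, 456.137], [-1.0, -0.01, -0.015, 2.293], [0.016, -0.101, -0.995, 1135.724], [0.0, 0.0, 0.0, 1.0]]
[[455.8, 0.0, 251.7], [0.0, 455.8, 199.4], [0.0, 0.0, 1.0]] [[0.587, 0.618, -0.523, 1265.315], [0.809, -0.445, 0.384, -490.797], [0.004, -0.649, -0.761, 1205.596], [0.0, 0.0, 0.0, 1.0]]
{'time_s': 0.1, 'joint_pos': array([ 1.06089533e+00,  2.21136111e-01,  1.52750570e+00, -4.74062866e-06,
        1.39473382e+00, -1.26068572e-01]), 'qvel': array([ 0.00093952, -0.00252961, -0.00323329, -0.0008001 ,  0.00119121,
       -0.00046037]), 'effort': array([ 5.07445056e-04, -4.95946670e+01, -3.88518512e+01,  7.00278534e-02,
        5.15974173e-02, -3.43754073e-05]), 'tcp_pos': array([233.91034854, 579.30717812, 403.74852829]), 'eef_rot': array([[ 3.74475234e-01,  9.27236512e-01, -8.66178131e-04],
       [ 9.27235228e-01, -3.74476172e-01, -1.55844230e-03],
       [-1.76940767e-03, -2.19552833e-04, -9.99998410e-01]]), 'ft_force': array([ 0.32028461,  0.75726034, -0.27901848]), 'wrist_torque': array([ 0.00456845,  0.00119239, -0.0150333 ]), 'finger_gap': 86.67145307426927}
```

View pics/t0.png

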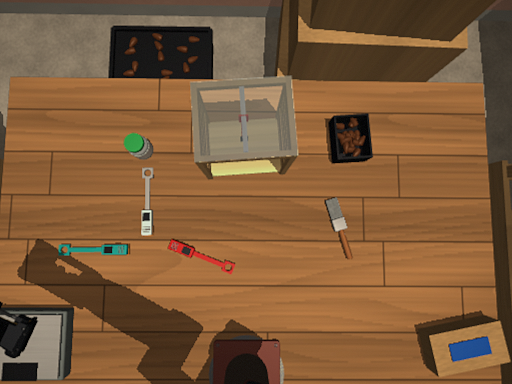

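View pics/s0.png

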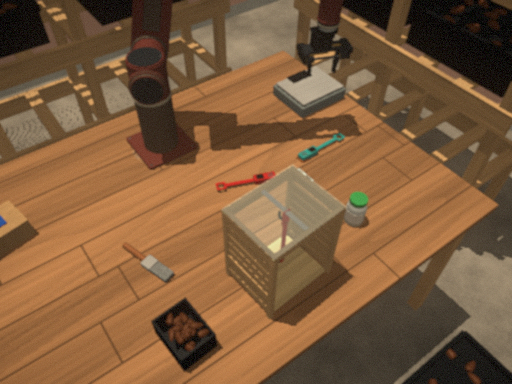

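The top view shows three logger-shaped things: white at (147,200), red at (200,255) and turquoise at (95,249). The white one, with a dark window and orange rear end, fits the description. I'll confirm it in a crop and measure.

Run:
```python
from h import *
a=cv2.imread("pics/t0.png");b=cv2.imread("pics/s0.png")
r=lambda i,x,y,w,h,W,H:cv2.resize(i[y:y+h,x:x+w],(W,H),interpolation=cv2.INTER_CUBIC)
L=r(a,125,160,45,85,240,453) ; C=r(a,180,68,125,118,480,453)
cv2.imwrite("pics/c1.png",np.hstack([L,C]))
hsv=cv2.cvtColor(a,cv2.COLOR_BGR2HSV)
sub=a[160:245,125:170].astype(int)
m=((sub.max(2)-sub.min(2)<40)&(sub.min(2)>95)).astype(np.uint8)
n,lab,st,ce=cv2.connectedComponentsWithStats(m)
for i in range(1,n):
    if st[i,4]>15: print(st[i],ce[i]+[125,160])
h=hsv[160:245,125:170]
o=((h[...,0]<14)&(h[...,1]>190)&(h[...,2]>150)); ys,xs=np.nonzero(o);print("orange",len(xs),xs.mean()+125,ys.mean()+160,ys.min()+160,ys.max()+160)
```

```text
[ 16   8  12  67 428] [146.78271028 203.9182243 ]
orange 2 157.5 240.0 236 244
```

View pics/c1.png

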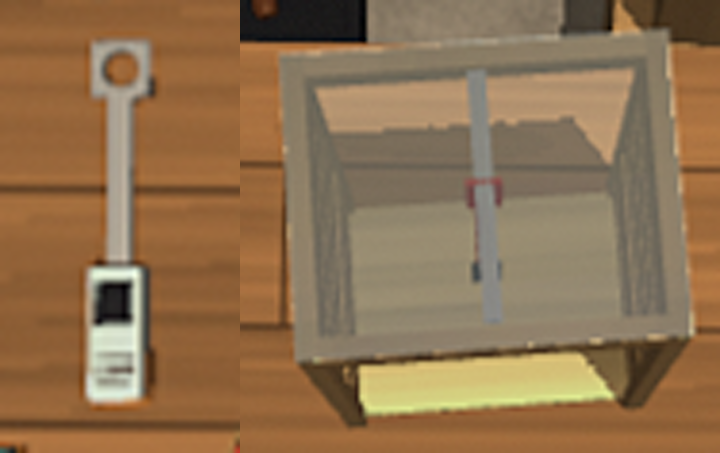

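The crop confirms it: white body with dark window at about (147,222) and eye at about (147.7,173). The red back plate shows through the roof at about (306,118). Next I'll work out the poses.

Run:
```python
from h import *
L=lambda x,y:(125+x/5.333-.4,160+y/5.333-.4)
C=lambda x,y:(180+x/3.84-.4,68+y/3.84-.4)
e=onz("top",L(121,69),14);b=onz("top",L(117.5,333),24)
print("eye",e.round(1),"body",b.round(1),"dist",np.linalg.norm((e-b)[:2]),"yaw",np.arctan2(*(e-b)[1::-1]))
for p in[(87,265),(148,265),(87,402),(148,402)]:print(onz("top",L(*p),24).round(1))
P=[onz("top",C(*p),310) for p in[(280-240,57),(668-240,32),(692-240,335),(297-240,360)]]
for p in P:print(p.round(1))
RL,RR,FR,FL=[p[:2] for p in P]
print([np.linalg.norm(v).round(1) for v in(RL-RR,FL-FR,RL-FL,RR-FR)])
yd=(RL-RR+FL-FR);a1=np.arctan2(yd[1],yd[0])-np.pi/2
xd=(RL-FL+RR-FR);a2=np.arctan2(xd[1],xd[0]);print("yaws",a1,a2)
c=(RL+RR+FL+FR)/4;print("centre",c)
yaw=(a1*250+a2*200)/450;R=np.array([[np.cos(yaw),-np.sin(yaw)],[np.sin(yaw),np.cos(yaw)]])
o=c-R@[100,0];print("origin",o)
tf=lambda p:R.T@(p[:2]-o)
print("red top",[tf(onz("top",C(x-240,y),300)).round(1) for x,y in[(465,180),(501,180),(483,207)]])
print("dark",tf(onz("top",C(485-240,270),80)))
print("track",[tf(onz("top",C(x-240,y),303)).round(1) for x,y in[(477,72),(492,322)]])
s=cv2.imread("pics/s0.png");t=cv2.imread("pics/t0.png")
for n,i,(x,y,w,h) in(("s",s,(260,190,50,70)),("t",t,(230,100,40,50))):
    q=i[y:y+h,x:x+w].astype(int);m=(q[...,2]-q[...,1]>25)&(abs(q[...,0]-q[...,1])<25)
    ys,xs=np.nonzero(m);print(n,[(y+yy,x+xs[ys==yy].min(),x+xs[ys==yy].max()) for yy in np.unique(ys)])
r=s[160:320,210:355];cv2.imwrite("pics/s1.png",cv2.resize(r,(725,600*160*725//145//160//5*0+ 580),interpolation=cv2.INTER_CUBIC)[:580])
```

```text
eye [626.2 323.3  14. ] body [466.8 316.5  24. ] dist 159.52123715983285 yaw 0.0426621223497469
[506.9 336.1  24. ]
[507.2 300.   24. ]
[426.1 332.9  24. ]
[426.4 297.1  24. ]
[805.1 143.  310. ]
[ 825.4 -104.7  310. ]
[ 628.1 -119.2  310. ]
[609.5 127.4 310. ]
[np.float64(248.6), np.float64(247.3), np.float64(196.2), np.float64(197.8)]
yaws 0.07863652418684519 0.07628709131985152
centre [717.03826886  11.6299467 ]
origin [617.33914636   3.87849701]
red top [array([113.3,  11.9]), array([111.8, -11.1]), array([94.9,  1.6])]
dark [110.26155172   0.98781893]
track [array([183.1,  -0.5]), array([19.3,  0.9])]
s [(np.int64(209), np.int64(287), np.int64(289)), (np.int64(210), np.int64(286), np.int64(289)), (np.int64(211), np.int64(284), np.int64(285)), (np.int64(212), np.int64(283), np.int64(285)), (np.int64(213), np.int64(283), np.int64(285)), (np.int64(214), np.int64(283), np.int64(285)), (np.int64(215), np.int64(282), np.int64(286)), (np.int64(216), np.int64(282), np.int64(287)), (np.int64(217), np.int64(282), np.int64(288)), (np.int64(218), np.int64(282), np.int64(289)), (np.int64(219
[... 1310 characters left out ...]
64(247), np.int64(282), np.int64(283)), (np.int64(250), np.int64(306), np.int64(306)), (np.int64(255), np.int64(285), np.int64(285)), (np.int64(256), np.int64(284), np.int64(284)), (np.int64(258), np.int64(280), np.int64(280)), (np.int64(259), np.int64(280), np.int64(283))]
t [(np.int64(114), np.int64(239), np.int64(247)), (np.int64(115), np.int64(238), np.int64(248)), (np.int64(116), np.int64(238), np.int64(248)), (np.int64(117), np.int64(239), np.int64(247)), (np.int64(118), np.int64(239), np.int64(247)), (np.int64(119), np.int64(239), np.int64(247)), (np.int64(120), np.int64(239), np.int64(247)), (np.int64(121), np.int64(239), np.int64(247)), (np.int64(132), np.int64(241), np.int64(241))]
```

View pics/s1.png

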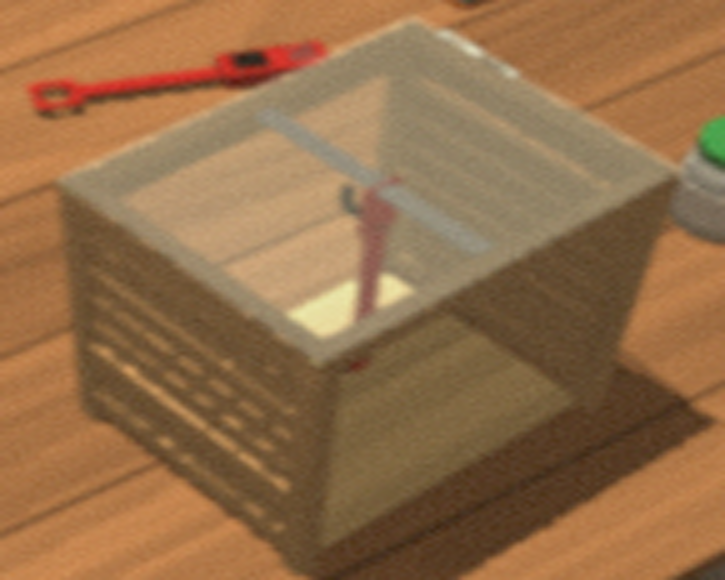

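```bash
cat >> h.py <<'E'
O=np.array([617.3,3.9,0]);YAW=.0775
RC=np.array([[np.cos(YAW),-np.sin(YAW),0],[np.sin(YAW),np.cos(YAW),0],[0,0,1]])
def tocab(p):return RC.T@(np.array(p)-O)
def tow(p):return O+RC@np.array(p,float)
def oncaby(name,uv,y=0,cal=None):
    o,d=ray(name,uv,cal);o=tocab(o);d=RC.T@d;return o+d*(y-o[1])/d[1]
def oncabx(name,uv,x,cal=None):
    o,d=ray(name,uv,cal);o=tocab(o);d=RC.T@d;return o+d*(x-o[0])/d[0]
E
python3 - <<'E'
from h import *
s=cv2.imread("pics/s0.png")
print("tip,bottom",oncaby("scene",(279,212)).round(1),oncaby("scene",(281,218)).round(1))
for v in (113.6,121.6):print([ (z,tocab(onz("top",(243,v),z)).round(1)) for z in(262,270,300)])
# cabinet checks in scene: project roof corners
for p in[(0,125,310),(0,-125,310),(200,-125,310),(200,125,310),(200,-125,0)]:
    u=proj("scene",tow(p));print(p,u.round(1),"crop",((u[0]-210)*5).round(),((u[1]-160)*3.625).round())
for x in (60,75,80,85,90,105):
    print(x,[proj("scene",tow((x+22,sy,z))).round(1).tolist() for sy,z in((0,301),(0,262),(0,78))],"pin",proj("scene",tow((x,0,282))).round(1), proj("scene",tow((x,0,262))).round(1),"top plate",proj("top",tow((x+22,0,301))).round(1),proj("top",tow((x+22,0,258))).round(1),"bump",proj("top",tow((x+14,0,80))).round(1))
g=s[203:225,272:298].max(2);print(g)
E
```

```text
tip,bottom [ 86.    0.  275.8] [ 95.    0.  259.1]
[(262, array([127.3,  -0.6, 262. ])), (270, array([124.7,  -0.5, 270. ])), (300, array([ 1.148e+02, -1.000e-01,  3.000e+02]))]
[(262, array([106.3,   0.8, 262. ])), (270, array([103.8,   0.9, 270. ])), (300, array([ 94.6,   1.3, 300. ]))]
(0, 125, 310) [291.8 163.1] crop 409.0 11.0
(0, -125, 310) [220.5 208.1] crop 52.0 174.0
(200, -125, 310) [273.4 259. ] crop 317.0 359.0
(200, 125, 310) [345.9 205.5] crop 680.0 165.0
(200, -125, 0) [268.9 318.9] crop 295.0 576.0
60 [[278.4, 204.9], [277.7, 214.4], [274.7, 253.2]] pin [272.4 204.6] [272.1 209.4] top plate [243.9 126.5] [244.  131.2] bump [244.5 149.4]
75 [[282.4, 208.4], [281.6, 217.8], [278.2, 256.5]] pin [276.3 208. ] [275.9 212.8] top plate [243.5 120.5] [243.6 125.5] bump [244.2 144.7]
80 [[283.7, 209.5], [282.9, 218.9], [279.3, 257.6]] pin [277.6 209.1] [277.2 213.9] top plate [243.3 118.5] [243.5 123.6] bump [244.1 143.1]
85 [[285.1, 210.7], [284.2, 220.1], [280.5, 258.7]] pin [278.9 210.3] [278.5 215. ] top plate [243.2 116.5] [243.3 121.8] bump [244.  141.5]
90 [[286.4, 211.
[... 1965 characters left out ...]
45 145 150
  151 147 151 152 153 152 151 149]
 [192 186 189 176 179 180 176 172 159 136 139 141 145 142 147 143 146 146
  151 152 150 151 151 153 154 152]
 [185 181 174 176 180 192 198 197 186 162 144 143 144 142 144 143 145 149
  153 153 147 141 148 150 149 150]
 [174 171 178 186 197 207 202 205 198 181 157 143 140 141 139 145 146 149
  151 150 147 148 146 147 150 152]
 [178 186 197 203 209 200 204 208 200 174 157 145 135 134 130 136 146 148
  151 153 147 147 146 143 145 150]
 [193 197 202 202 207 205 201 203 194 168 151 143 140 133 139 139 145 148
  151 146 144 140 147 146 147 150]
 [201 202 207 204 205 200 200 194 193 171 156 145 143 143 141 143 149 152
  151 150 148 144 146 149 147 145]]
```

```bash
cat >> h.py <<'E'
from scipy.spatial.transform import Rotation as Ro
def RT(yaw,th):
    c,s=np.cos(yaw),np.sin(yaw);C,S=np.cos(th),np.sin(th)
    return np.array([[-s,c,0],[C*c,C*s,S],[S*c,S*s,-C]]).T
def rel(p,R,st=None):
    st=st or readout.observe();R0=st["eef_rot"];t=R0.T@(np.array(p)-st["tcp_pos"])/10
    return np.round(t,2).tolist(),np.round(Ro.from_matrix(R0.T@R).as_rotvec(),4).tolist()
def relg(g,R,st=None):  # grasp point target
    return rel(np.array(g)-164*R[:,2],R,st)
def log():
    import json
    s=readout.observe();f=open("log.txt","a");f.write(json.dumps([s["joint_pos"].tolist(),s["tcp_pos"].tolist(),s["eef_rot"].tolist()])+"\n");return s
E
python3 - <<'E'
from h import *
log()
for th,z in((.6,150),(-.2,140)):print(relg((467,316.6,z),RT(.043,th)))
E
```

```text
([-19.44, 23.02, 11.87], [-0.5913, 0.1297, -0.4134])
([-14.26, 34.42, 10.32], [0.1964, -0.041, -0.4256])
```

Call:
{"api": "carry_out", "payload": {
  "series": [
    [[-4.9,5.8,3],[-0.15,0.03,-0.1]],
    [[-9.7,11.5,6],[-0.3,0.065,-0.2]],
    [[-14.6,17.3,9],[-0.45,0.1,-0.31]],
    [[-19.4,23,11.9],[-0.59,0.13,-0.41]],
    [[-19.4,23,11.9],[-0.59,0.13,-0.41]],
    [[-19.4,23,11.9],[-0.59,0.13,-0.41]],
    [[-19.4,23,11.9],[-0.59,0.13,-0.41]],
    [[-19.4,23,11.9],[-0.59,0.13,-0.41]],
    [[-19.4,23,11.9],[-0.59,0.13,-0.41]]
  ],
  "hand": 8.7
}}

```text
time_s: 1.0
tcp_pos: [374.6, 312.9, 285.0]
eef_rot: [[-0.038, 0.826, 0.563], [0.999, 0.031, 0.023], [0.002, 0.563, -0.826]]
ft_force: [-0.5, -0.0, 0.2]
finger_gap: 87.1
```

Run:
```python
from h import *
s=log();print(s["time_s"],s["joint_pos"].round(3),s["tcp_pos"].round(1))
print(relg((467,316.6,140),RT(.043,-.2)))
```

```text
1.0 [ 0.639 -0.115  2.172 -0.554  0.647 -0.596] [374.6 312.9 285. ]
([0.03, 11.22, 5.75], [0.7986, -0.0009, -0.0049])
```

Call:
{"api": "carry_out", "payload": {
  "series": [
    [[0,2,1.3],[0.14,0,0]],
    [[0,4,2.6],[0.28,0,0]],
    [[0,6,3.7],[0.42,0,0]],
    [[0,8,4.5],[0.56,0,0]],
    [[0,10,5.2],[0.7,0,0]],
    [[0,11.2,5.8],[0.8,0,0]],
    [[0,11.2,5.8],[0.8,0,0]],
    [[0,11.2,5.8],[0.8,0,0]],
    [[0,11.2,5.8],[0.8,0,0]]
  ]
}}

```text
time_s: 1.9
tcp_pos: [498.6, 318.5, 300.0]
eef_rot: [[-0.04, 0.979, -0.199], [0.999, 0.04, -0.007], [0.001, -0.199, -0.98]]
ft_force: [0.5, 0.1, -0.4]
finger_gap: 87.1
```

```bash
cat >> h.py <<'E'
def fk(q,P):
    a1,h,L1,L2,e,d6=P;Rz=lambda a:Ro.from_euler('z',a).as_matrix();Ry=lambda a:Ro.from_euler('y',a).as_matrix()
    R=Rz(q[0]);p=np.array([0,0,h])+R@[a1,0,0];R=R@Ry(q[1]);p=p+R@[0,0,L1];R=R@Ry(q[2]);p=p+R@[e,0,L2]
    R=R@Rz(q[3])@Ry(q[4]);p=p+R@[0,0,d6];return p,R@Rz(q[5])
E
python3 - <<'E'
from h import *
import json
from scipy.optimize import least_squares
s=log();print(s["time_s"],s["joint_pos"].round(3),s["tcp_pos"].round(1))
D=[json.loads(l) for l in open("log.txt")]
for sg in(1,-1):
    f=lambda P:np.concatenate([fk(np.array(d[0])*[1,1,1,sg,1,1],P)[0]-d[1] for d in D])
    r=least_squares(f,[0,300,400,400,0,100]);print(sg,r.cost,r.x.round(1))
    for d in D:print(np.round(fk(np.array(d[0])*[1,1,1,sg,1,1],r.x)[1].T@np.array(d[2]),2).tolist())
im=vision.get_image("wrist");cv2.imwrite("pics/w1.png",im)
E
```

```text
1.9 [ 0.415  0.302  1.638  0.075  1.388 -1.217] [498.6 318.5 300. ]
1 7725.790307098287 [144.3 448.5 153.9 470.5 119.8  -0.9]
[[-1.0, -0.0, -0.0], [0.0, -1.0, 0.0], [-0.0, 0.0, 1.0]]
[[-1.0, -0.0, -0.0], [0.0, -1.0, -0.0], [-0.0, -0.0, 1.0]]
[[-1.0, -0.0, -0.0], [0.0, -1.0, 0.0], [-0.0, 0.0, 1.0]]
-1 7656.528149422206 [112.9 418.6 209.9 487.3 105.2  34.2]
[[-1.0, -0.0, 0.0], [0.0, -1.0, -0.0], [0.0, -0.0, 1.0]]
[[-0.58, -0.81, 0.08], [0.62, -0.51, -0.6], [0.52, -0.3, 0.8]]
[[-0.99, 0.02, -0.14], [-0.03, -1.0, 0.05], [-0.14, 0.05, 0.99]]
```

View pics/w1.png

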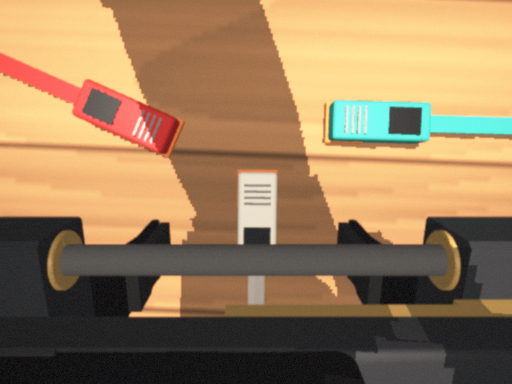

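The wrist view shows the white logger at (257,205) with its orange rear edge at (257,172). It sits between the open jaws, with the red and turquoise decoys well away.

```bash
cat >> h.py <<'E'
def fk2(q,P):
    a1,b,h,L1,L2,e,w,d6=P;Rz=lambda a:Ro.from_euler('z',a).as_matrix();Ry=lambda a:Ro.from_euler('y',a).as_matrix()
    R=Rz(q[0]);p=np.array([0,0,h])+R@[a1,b,0];R=R@Ry(q[1]);p=p+R@[0,0,L1];R=R@Ry(q[2]);p=p+R@[e,0,L2]
    R=R@Rz(q[3]);p=p+R@[0,w,0];R=R@Ry(q[4]);p=p+R@[0,0,d6];return p,R@Rz(q[5]+np.pi)
E
python3 - <<'E'
from h import *
import json
from scipy.optimize import least_squares
D=[json.loads(l) for l in open("log.txt")]
for free in([1,1,1,1,1,1,0,1],[0,1,1,1,1,0,0,1],[0,1,1,1,1,0,1,1],[1,1,1,1,1,1,1,1]):
    fr=np.array(free,bool);x0=np.array([0,0,300,400,400,0,0,100.])
    def full(x):P=x0*fr;P[fr]=x;return P
    r=least_squares(lambda x:np.concatenate([fk2(d[0],full(x))[0]-d[1] for d in D]),x0[fr]);print(free,r.cost.round(3),full(r.x).round(1))
E
```

```text
[1, 1, 1, 1, 1, 1, 0, 1] 0.0 [ -0.   78.6 311.1 411.6 547.7  52.4   0.  160.5]
[0, 1, 1, 1, 1, 0, 0, 1] 43.981 [  0.   78.6 229.6 437.6 525.4   0.    0.  160.7]
[0, 1, 1, 1, 1, 0, 1, 1] 42.652 [  0.   75.2 231.  438.3 525.3   0.    3.7 162.4]
[1, 1, 1, 1, 1, 1, 1, 1] 0.0 [  0.   78.6 311.1 411.6 547.7  52.4   0.  160.5]
```

```bash
cat >> h.py <<'E'
from scipy.optimize import least_squares
PK=np.array([0,78.6,311.1,411.6,547.7,52.4,0,160.5])
LO=np.array([-2.98,-.91,.09,-1.24,.2,-2.68]);HI=np.array([2.98,2.08,2.57,4.39,2.65,2.68])
def ik(p,R,q0):
    f=lambda q:np.concatenate([(fk2(q,PK)[0]-p)/200,Ro.from_matrix(fk2(q,PK)[1].T@R).as_rotvec()])
    r=least_squares(f,np.clip(q0,LO+.01,HI-.01),bounds=(LO,HI));return r.x,np.linalg.norm(r.fun)
# tool pose from eye position in cabinet frame, logger pitch p, grasp params
def toolpose(eye,p,al,gx,gz,yaw=YAW):
    e=tow(eye);L=RT(yaw,p);lx,lz=L[:,1],-L[:,2];g=e-lx*(160-gx)+lz*gz
    R=RT(yaw,p-al);return g-164*R[:,2],R
E
python3 - <<'E'
from h import *
q0=readout.observe()["joint_pos"]
for al in(0,10,20,30):
  for gx in (-15,):
    q=np.array([0,0,1.8,0,1.2,-1.5]);out=[]
    for p in range(15,90,5):
        ez=286 if p<30 else 256
        t,R=toolpose((88,0,ez),np.radians(p),np.radians(al),gx,9)
        q,e=ik(t,R,q);out.append((p,round(e,3),q.round(2).tolist()))
        if e>.02:break
    print(al,gx);[print(o) for o in out[::4]+out[-2:]]
E
```

```text
0 -15
(15, np.float64(0.0), [-0.2, -0.21, 1.96, 0.08, 1.14, -1.87])
(35, np.float64(0.0), [-0.25, -0.27, 2.28, 0.35, 0.58, -2.14])
(45, np.float64(0.0), [-0.28, -0.22, 2.38, 0.83, 0.34, -2.62])
(50, np.float64(0.088), [-0.25, -0.18, 2.39, 0.91, 0.25, -2.68])
10 -15
(15, np.float64(0.0), [-0.17, -0.07, 1.82, 0.02, 1.31, -1.82])
(35, np.float64(0.0), [-0.22, -0.18, 2.14, 0.18, 0.76, -1.97])
(55, np.float64(0.016), [-0.25, -0.11, 2.32, 0.89, 0.28, -2.68])
(55, np.float64(0.016), [-0.25, -0.11, 2.32, 0.89, 0.28, -2.68])
(60, np.float64(0.115), [-0.22, -0.07, 2.32, 0.92, 0.2, -2.68])
20 -15
(15, np.float64(0.0), [-0.14, 0.07, 1.68, -0.02, 1.48, -1.79])
(35, np.float64(0.0), [-0.18, -0.06, 2.0, 0.08, 0.95, -1.87])
(55, np.float64(0.0), [-0.22, -0.07, 2.21, 0.4, 0.45, -2.18])
(60, np.float64(0.0), [-0.23, -0.04, 2.24, 0.64, 0.33, -2.43])
(65, np.float64(0.036), [-0.22, -0.0, 2.26, 0.91, 0.24, -2.68])
30 -15
(15, np.float64(0.0), [-0.12, 0.21, 1.55, -0.05, 1.64, -1.77])
(35, np.float64(0.0), [-0.15, 0.06, 1.86, 0.02, 1.14, -1.81])
(55, np.float64(0.0), [-0.19, 0.0, 2.08, 0.18, 0.65, -1.96])
(75, np.float64(0.044), [-0.2, 0.09, 2.19, 0.92, 0.21, -2.68])
(70, np.float64(0.0), [-0.21, 0.06, 2.18, 0.68, 0.29, -2.46])
(75, np.float64(0.044), [-0.2, 0.09, 2.19, 0.92, 0.21, -2.68])
```

```bash
cat >> h.py <<'E'
FL=np.diag([-1,-1,1.])
AL=np.radians(25);GX=-10;GZ=11
def tp(c,z,pdeg,al=AL,gx=GX,gz=GZ,y=0):
    t,R=toolpose((c,y,z),np.radians(pdeg),al,gx,gz);return t,R@FL
E
python3 - <<'E'
from h import *
s=readout.observe();q=s["joint_pos"]+[0,0,0,0,0,np.pi]
R=RT(.043,-AL)@FL
lx=RT(.043,0)[:,1]
for z in(63,23):
    g=np.array([466.8,316.5,z])+lx*GX
    q,e=ik(g-164*R[:,2],R,q);print(z,e.round(4),q.round(2),relg(g,R,s))
for c,z,p in[(-120,250,25),(-40,250,30),(45,258,30),(45,286,30),(88,286,30),(91,260,30),(92,257,40),(93,255,50),(93,253,60),(93,252,65),(93,252,70),(93,252,75),(93,252,80)]:
    t,R=tp(c,z,p);q,e=ik(t,R,q);print(c,z,p,e.round(4),q.round(2),t.round(0))
E
```

```text
63 0.0 [0.38 0.55 1.52 0.14 1.49 1.87] ([-0.05, 4.47, 8.12], [-0.0038, -0.3695, 3.1175])
23 0.0 [0.38 0.6  1.52 0.14 1.43 1.86] ([-0.06, 5.26, 12.04], [-0.0038, -0.3695, 3.1175])
-120 250 25 0.0 [-0.29 -0.5   2.27 -0.    1.37  1.21] [339. -18. 352.]
-40 250 30 0.0 [-0.23 -0.3   2.16  0.03  1.2   1.25] [411. -12. 338.]
45 258 30 0.0 [-0.18 -0.08  1.95  0.02  1.18  1.31] [496.  -6. 346.]
45 286 30 0.0 [-0.18 -0.1   1.92  0.02  1.24  1.31] [496.  -6. 374.]
88 286 30 0.0 [-0.16  0.    1.82  0.02  1.23  1.33] [539.  -2. 374.]
91 260 30 0.0 [-0.16  0.04  1.84  0.02  1.18  1.33] [542.  -2. 348.]
92 257 40 0.0 [-0.17 -0.02  1.97  0.08  0.94  1.28] [530.  -3. 315.]
93 255 50 0.0 [-0.19 -0.03  2.08  0.18  0.68  1.19] [524.  -3. 280.]
93 253 60 0.0 [-0.21 -0.01  2.17  0.4   0.43  0.96] [522.  -4. 246.]
93 252 65 0.0 [-0.22  0.02  2.2   0.65  0.31  0.71] [523.  -3. 228.]
93 252 70 0.0 [-0.22  0.06  2.22  1.14  0.23  0.23] [526.  -3. 212.]
93 252 75 0.0 [-0.22  0.11  2.23  1.8   0.24 -0.43] [530.  -3. 196.]
93 252 80 0.0 [-0.23  0.18  2.24  2.26  0.32 -0.89] [536.  -2. 181.]
```

Call:
{"api": "carry_out", "payload": {
  "series": [
    [[0,0,0],[0,0,0.15]],
    [[0,0,0],[0,0,0.3]],
    [[0,0,0],[0,0,0.45]],
    [[0,0,0],[0,0,0.6]],
    [[0,0,0],[0,0,0.75]],
    [[0,0,0],[0,0,0.9]],
    [[0,0,0],[0,0,1.05]],
    [[0,0,0],[0,0,1.2]],
    [[0,0,0],[0,0,1.35]],
    [[0,0,0],[0,0,1.5]],
    [[0,0,0],[0,0,1.65]],
    [[0,0,0],[0,0,1.8]],
    [[0,0,0],[0,0,1.95]],
    [[0,0,0],[0,0,2.1]],
    [[0,0,0],[0,0,2.25]],
    [[0,0,0],[0,0,2.4]],
    [[0,0,0],[0,0,2.55]],
    [[0,0,0],[0,0,2.7]],
    [[0,0,0],[0,0,2.85]],
    [[0,0,0],[0,0,3.0]]
  ]
}}

```text
time_s: 3.95
tcp_pos: [497.4, 318.7, 300.5]
eef_rot: [[0.173, -0.965, -0.197], [-0.985, -0.175, -0.007], [-0.028, 0.196, -0.98]]
ft_force: [-1.2, 0.0, -0.5]
finger_gap: 87.0
```

```bash
cat > g.py <<'E'
from h import *
s=log();print(s["joint_pos"].round(2))
R=RT(.043,-AL)@FL;lx=RT(.043,0)[:,1]
for z in(63,23.5):print(z,relg(np.array([466.8,316.5,z])+lx*GX,R,s))
E
python3 g.py
```

```text
[0.42 0.3  1.64 0.08 1.39 1.79]
63 ([0.71, -4.51, 8.15], [-0.2372, -0.0139, 0.1335])
23.5 ([0.83, -5.28, 12.02], [-0.2372, -0.0139, 0.1335])
```

Call:
{"api": "carry_out", "payload": {
  "series": [
    [[0.3,-2.2,4],[-0.12,-0.007,0.07]],
    [[0.7,-4.5,8.1],[-0.24,-0.014,0.134]],
    [[0.7,-4.5,8.1],[-0.237,-0.014,0.134]],
    [[0.7,-4.5,8.1],[-0.237,-0.014,0.134]],
    [[0.76,-4.9,10],[-0.237,-0.014,0.134]],
    [[0.83,-5.28,12],[-0.237,-0.014,0.134]],
    [[0.83,-5.28,12],[-0.237,-0.014,0.134]],
    [[0.83,-5.28,12],[-0.237,-0.014,0.134]],
    [[0.83,-5.28,12],[-0.237,-0.014,0.134]],
    [[0.83,-5.28,12],[-0.237,-0.014,0.134]]
  ]
}}

```text
time_s: 4.95
tcp_pos: [526.7, 319.4, 174.8]
eef_rot: [[0.043, -0.907, -0.419], [-0.999, -0.039, -0.017], [-0.001, 0.419, -0.908]]
ft_force: [-0.1, -0.4, 0.2]
finger_gap: 87.0
```

```bash
python3 g.py
```

```text
[0.38 0.6  1.52 0.14 1.43 1.86]
63 ([0.03, 1.61, -3.32], [-0.004, 0.0012, 0.0003])
23.5 ([0.03, -0.05, 0.27], [-0.004, 0.0012, 0.0003])
```

Call:
{"api": "carry_out", "payload": {
  "series": [
    [[0,-0.03,0.25],[0,0,0]],
    [[0,-0.03,0.25],[0,0,0]],
    [[0,-0.03,0.25],[0,0,0]]
  ]
}}

```text
time_s: 5.25
tcp_pos: [526.0, 319.4, 172.4]
eef_rot: [[0.043, -0.907, -0.419], [-0.999, -0.039, -0.017], [-0.001, 0.419, -0.908]]
ft_force: [0.9, -0.4, -0.0]
finger_gap: 87.0
```

Call:
{"api": "carry_out", "payload": {
  "series": [
    [[0,0,0],[0,0,0]],
    [[0,0,0],[0,0,0]],
    [[0,0,0],[0,0,0]],
    [[0,0,0],[0,0,0]],
    [[0,0,0],[0,0,0]],
    [[0,0,0],[0,0,0]],
    [[0,0,0],[0,0,0]],
    [[0,0,0],[0,0,0]],
    [[0,0,0],[0,0,0]],
    [[0,0,0],[0,0,0]]
  ],
  "hand": 2,
  "force": 40
}}

```text
time_s: 6.25
tcp_pos: [525.9, 319.5, 172.4]
eef_rot: [[0.043, -0.907, -0.419], [-0.999, -0.039, -0.017], [-0.001, 0.419, -0.908]]
ft_force: [-0.6, 1.0, -1.2]
finger_gap: 31.7
```

```bash
python3 g.py
python3 - <<'E'
from h import *
s=readout.observe();R0=s["eef_rot"];t0=s["tcp_pos"]
g=t0+164*R0[:,2];lx=RT(.043,0)[:,1]
print("gap",s["finger_gap"],"grasp",g,"gx,gz",(g-[466.8,316.5,12])@lx,g[2]-12,"lat",(g-[466.8,316.5,12])@[-lx[1],lx[0],0])
print("al",np.degrees(np.arcsin(-R0[:,2][:2]@lx[:2])))
E
```

```text
[0.38 0.6  1.53 0.14 1.43 1.86]
63 ([0.04, 1.64, -3.57], [-0.004, 0.0014, 0.0004])
23.5 ([0.04, -0.02, 0.02], [-0.004, 0.0014, 0.0004])
gap 31.70848611164282 grasp [457.28975728 316.72865993  23.48501413] gx,gz -9.491622505336675 11.48501412617179 lat 0.6372629972140388
al 24.768325827858906
```

```bash
sed -i 's/^AL=.*/AL=np.radians(24.8);GX=-9.5;GZ=11.5/' h.py
python3 - <<'E'
from h import *
s=readout.observe();q=s["joint_pos"];st=s
def show(n,t,R):
    global q
    q,e=ik(t,R,q);print(n,rel(t,R,st),e.round(4),q.round(2),t.round(0))
show("lift",s["tcp_pos"]+[0,0,70],s["eef_rot"])
for c,z,p,y in[(-90,260,25,320),(-110,260,25,200),(-110,260,28,100),(-110,256,30,0)]:
    t,R=tp(c,z,p,y=y);show((c,y),t,R)
E
```

```text
lift ([-0.01, 2.93, -6.36], [0.0, 0.0, 0.0]) 0.0 [0.38 0.5  1.51 0.14 1.54 1.87] [526. 319. 242.]
(-90, 320) ([0.77, 24.52, -9.65], [0.4357, 0.0088, -0.0338]) 0.0 [ 0.55 -0.15  1.99 -0.    1.3   2.05] [344. 304. 363.]
(-110, 200) ([12.84, 25.97, -9.01], [0.4357, 0.0088, -0.0338]) 0.0 [ 0.29 -0.38  2.17 -0.    1.35  1.79] [334. 182. 363.]
(-110, 100) ([22.85, 25.77, -8.18], [0.4881, 0.008, -0.0341]) 0.0 [ 0.01 -0.51  2.27  0.    1.32  1.5 ] [336.  82. 354.]
(-110, 0) ([32.86, 25.34, -7.32], [0.523, 0.0074, -0.0343]) 0.0 [-0.3  -0.53  2.31  0.03  1.28  1.18] [341. -18. 345.]
```

Call:
{"api": "carry_out", "payload": {
  "series": [
    [[0,1,-2.1],[0,0,0]],
    [[0,2,-4.2],[0,0,0]],
    [[0,2.9,-6.4],[0.03,0,0]],
    [[0.1,6.5,-7],[0.1,0,-0.01]],
    [[0.3,10,-7.5],[0.17,0,-0.01]],
    [[0.4,14,-8],[0.25,0,-0.02]],
    [[0.6,18,-8.6],[0.32,0,-0.025]],
    [[0.7,21.5,-9.2],[0.38,0,-0.03]],
    [[0.8,24.5,-9.6],[0.436,0.009,-0.034]],
    [[4.8,25,-9.4],[0.436,0.009,-0.034]],
    [[8.8,25.5,-9.2],[0.436,0.009,-0.034]],
    [[12.8,26,-9],[0.436,0.009,-0.034]],
    [[16.2,25.9,-8.7],[0.45,0.009,-0.034]],
    [[19.5,25.8,-8.4],[0.47,0.009,-0.034]],
    [[22.8,25.7,-8.2],[0.49,0.008,-0.034]],
    [[26,25.6,-7.8],[0.5,0.008,-0.034]],
    [[29.5,25.5,-7.5],[0.51,0.008,-0.034]],
    [[32.9,25.3,-7.3],[0.523,0.007,-0.034]],
    [[32.9,25.3,-7.3],[0.523,0.007,-0.034]],
    [[32.9,25.3,-7.3],[0.523,0.007,-0.034]]
  ]
}}

```text
time_s: 8.25
tcp_pos: [340.7, -18.6, 343.9]
eef_rot: [[0.074, -0.993, 0.089], [-0.997, -0.074, 0.008], [-0.001, -0.09, -0.996]]
ft_force: [-0.1, -0.1, -2.4]
finger_gap: 31.7
```

Run:
```python
from h import *
s=log();print(s["time_s"],s["finger_gap"],s["joint_pos"].round(2))
a=vision.get_image("top");b=vision.get_image("scene");w=vision.get_image("wrist")
print("eye pred top",proj("top",tow((-110,0,256))).round(1),"scene",proj("scene",tow((-110,0,256))).round(1))
top=a[120:280,190:330];sc=b[90:270,190:350]
cv2.imwrite("pics/p2.png",np.hstack([cv2.resize(top,(437,500)),cv2.resize(sc,(355,500)) if 0 else cv2.resize(b[90:270,200:330],(361,500))]))
print(rel(*tp(-110,256,30)))
```

```text
8.25 31.704712525313496 [-0.3  -0.53  2.31  0.04  1.28  1.18]
eye pred top [249.1 205.7] scene [232.3 175.6]
([0.04, 0.02, -0.05], [0.0004, 0.0009, 0.001])
```

View pics/p2.png

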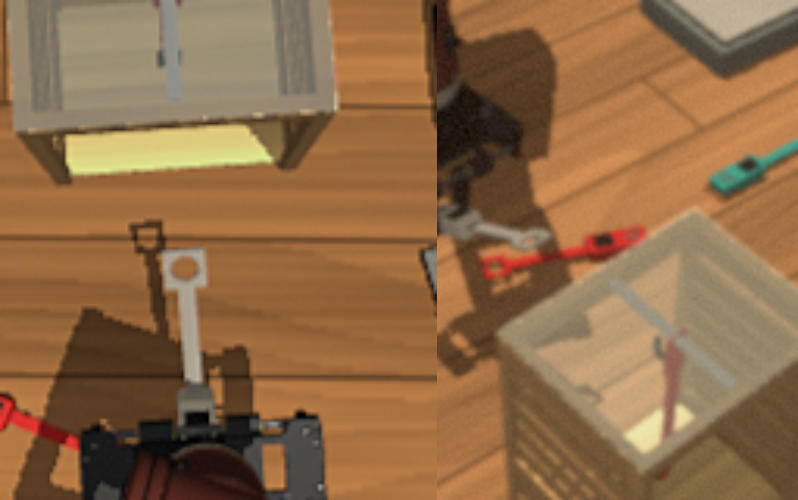

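The eye appears at top (249.3,205.8) and scene (233.5,175.7), against predictions of (249.1,205.7) and (232.3,175.6), so the grasp model holds. Now I move in under the board and up.

Run:
```python
from h import *
s=readout.observe()
for c,z,p in[(-40,257,30),(45,257,30),(45,287,30),(75,287,30)]:print(c,z,rel(*tp(c,z,p),s))
```

```text
-40 257 ([0.05, -6.96, 0.48], [0.0004, 0.0009, 0.001])
45 257 ([0.06, -15.42, 1.25], [0.0004, 0.0009, 0.001])
45 287 ([0.06, -15.7, -1.74], [0.0004, 0.0009, 0.001])
75 287 ([0.06, -18.68, -1.47], [0.0004, 0.0009, 0.001])
```

Call:
{"api": "carry_out", "payload": {
  "series": [
    [[0.05,-2.3,0.1],[0,0,0]],
    [[0.05,-4.6,0.3],[0,0,0]],
    [[0.05,-7,0.5],[0,0.001,0.001]],
    [[0.05,-9,0.7],[0,0.001,0.001]],
    [[0.06,-11,0.85],[0,0.001,0.001]],
    [[0.06,-13,1],[0,0.001,0.001]],
    [[0.06,-14.5,1.2],[0,0.001,0.001]],
    [[0.06,-15.4,1.25],[0,0.001,0.001]],
    [[0.06,-15.4,1.25],[0,0.001,0.001]],
    [[0.06,-15.4,1.25],[0,0.001,0.001]]
  ]
}}

```text
time_s: 9.4
tcp_pos: [494.6, -4.9, 345.2]
eef_rot: [[0.079, -0.993, 0.089], [-0.997, -0.078, 0.007], [-0.0, -0.089, -0.996]]
ft_force: [-0.2, -0.1, -2.7]
finger_gap: 31.8
```

Run:
```python
from h import *
s=readout.observe();print(s["time_s"],s["ft_force"])
for c,z,p in[(45,257,30),(45,287,30),(75,287,30)]:print(c,z,rel(*tp(c,z,p),s))
b=vision.get_image("scene");cv2.imwrite("pics/s3.png",cv2.resize(b[150:280,200:360],(738,600),interpolation=cv2.INTER_CUBIC))
a=vision.get_image("top");cv2.imwrite("pics/t3.png",a)
print(proj("scene",tow((45,0,257))).round(1),proj("top",tow((45,0,257))).round(1))
```

```text
9.4 [-0.22976907 -0.07509753 -2.65338002]
45 257 ([0.07, -0.06, -0.03], [0.0016, 0.0002, 0.0014])
45 287 ([0.07, -0.33, -3.02], [0.0016, 0.0002, 0.0014])
75 287 ([0.08, -3.32, -2.75], [0.0016, 0.0002, 0.0014])
[268.3 207.3] [244.9 145.4]
```

Call:
{"api": "carry_out", "payload": {
  "series": [
    [[0.07,-0.2,-1],[0,0,0.001]],
    [[0.07,-0.3,-2],[0,0,0.001]],
    [[0.07,-0.33,-3],[0.001,0,0.001]],
    [[0.07,-0.33,-3],[0.001,0,0.001]],
    [[0.08,-1.3,-2.9],[0.001,0,0.001]],
    [[0.08,-2.3,-2.8],[0.001,0,0.001]],
    [[0.08,-3.3,-2.75],[0.001,0,0.001]],
    [[0.08,-3.3,-2.75],[0.001,0,0.001]],
    [[0.08,-3.3,-2.75],[0.001,0,0.001]]
  ]
}}

```text
time_s: 10.4
tcp_pos: [525.0, -3.6, 375.1]
eef_rot: [[0.077, -0.993, 0.089], [-0.997, -0.077, 0.007], [-0.0, -0.089, -0.996]]
ft_force: [-0.4, -0.3, -2.4]
finger_gap: 31.6
```

Run:
```python
from h import *
s=readout.observe();print(s["time_s"],s["ft_force"])
for c,z,p in[(75,287,30),(85,287,30),(96,287,30),(88,259,30)]:print(c,z,rel(*tp(c,z,p),s))
b=vision.get_image("scene");a=vision.get_image("top");cv2.imwrite("pics/t4.png",a);cv2.imwrite("pics/s4.png",b)
cv2.imwrite("pics/c4.png",np.hstack([cv2.resize(a[95:165,205:280],(450,420),interpolation=cv2.INTER_CUBIC),cv2.resize(b[190:250,250:300],(350,420),interpolation=cv2.INTER_CUBIC)]))
print(proj("scene",tow((75,0,287))).round(1),proj("top",tow((75,0,287))).round(1))
```

```text
10.4 [-0.43161623 -0.32219835 -2.40751308]
75 287 ([-0.04, -0.02, -0.04], [0.0015, 0.0003, -0.0002])
85 287 ([-0.04, -1.02, 0.04], [0.0015, 0.0003, -0.0002])
96 287 ([-0.04, -2.11, 0.14], [0.0015, 0.0003, -0.0002])
88 259 ([-0.04, -1.07, 2.86], [0.0015, 0.0003, -0.0002])
[276.4 206.8] [244.1 130.8]
```

View pics/c4.png

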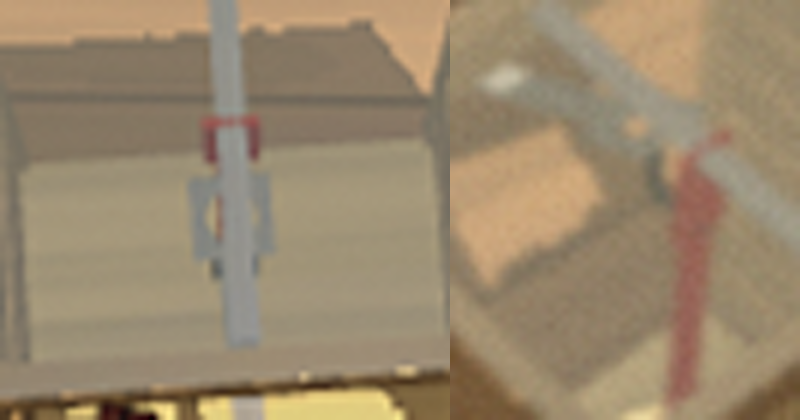

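The eye is centred on the hook's red plate (both at column 231 in the crop) and sits above the pin. Now I feel for the plate.

Call:
{"api": "carry_out", "payload": {
  "series": [
    [[-0.04,-0.6,0],[0.0015,0,0]],
    [[-0.04,-1.0,0.04],[0.0015,0,0]],
    [[-0.04,-1.3,0.06],[0.0015,0,0]],
    [[-0.04,-1.3,0.06],[0.0015,0,0]]
  ]
}}

```text
time_s: 10.9
tcp_pos: [538.0, -2.2, 375.9]
eef_rot: [[0.077, -0.993, 0.091], [-0.997, -0.077, 0.007], [-0.0, -0.091, -0.996]]
ft_force: [0.0, 0.6, -3.1]
finger_gap: 32.0
```

Call:
{"api": "carry_out", "payload": {
  "series": [
    [[0,-0.1,0],[0,0,0]],
    [[0,-0.2,0],[0,0,0]],
    [[0,-0.2,0],[0,0,0]]
  ]
}}

```text
time_s: 11.2
tcp_pos: [540.0, -2.1, 376.1]
eef_rot: [[0.077, -0.993, 0.091], [-0.997, -0.077, 0.007], [-0.0, -0.091, -0.996]]
ft_force: [-0.7, -0.6, -1.9]
finger_gap: 31.4
```

Call:
{"api": "carry_out", "payload": {
  "series": [
    [[0,-0.1,0],[0,0,0]],
    [[0,-0.15,0],[0,0,0]],
    [[0,-0.15,0],[0,0,0]]
  ]
}}

```text
time_s: 11.5
tcp_pos: [541.5, -2.0, 376.3]
eef_rot: [[0.077, -0.993, 0.091], [-0.997, -0.077, 0.007], [-0.0, -0.091, -0.996]]
ft_force: [-1.4, 0.1, -1.5]
finger_gap: 31.4
```

Call:
{"api": "carry_out", "payload": {
  "series": [
    [[0,-0.1,0],[0,0,0]],
    [[0,-0.1,0],[0,0,0]]
  ]
}}

```text
time_s: 11.7
tcp_pos: [542.2, -1.9, 376.0]
eef_rot: [[0.077, -0.993, 0.09], [-0.997, -0.077, 0.007], [-0.0, -0.09, -0.996]]
ft_force: [-2.2, -0.5, -2.5]
finger_gap: 31.4
```

Call:
{"api": "carry_out", "payload": {
  "series": [
    [[0,-0.1,0],[0,0,0]],
    [[0,-0.1,0],[0,0,0]]
  ]
}}

```text
time_s: 11.9
tcp_pos: [542.9, -1.8, 375.6]
eef_rot: [[0.077, -0.993, 0.088], [-0.997, -0.077, 0.007], [-0.001, -0.088, -0.996]]
ft_force: [-4.8, -1.9, -2.2]
finger_gap: 31.6
```

Contact came at nominal c≈91.7 mm (force rise to about 5 N), so the pin is at x≈85.5 mm, which agrees with the images. I'll back off to c≈87.

Call:
{"api": "carry_out", "payload": {
  "series": [
    [[0,0.3,0],[0,0,0]],
    [[0,0.6,0],[0,0,0]],
    [[0,0.6,0],[0,0,0]],
    [[0,0.6,0],[0,0,0]]
  ]
}}

```text
time_s: 12.3
tcp_pos: [537.0, -2.3, 375.4]
eef_rot: [[0.077, -0.993, 0.089], [-0.997, -0.077, 0.007], [-0.0, -0.089, -0.996]]
ft_force: [-0.0, -0.0, -2.0]
finger_gap: 31.4
```

Run:
```python
from h import *
s=readout.observe();print(s["time_s"],s["ft_force"],s["finger_gap"])
for c,z,p in[(87,287,30),(87,272,30),(87,263,30),(88,259,30)]:print(c,z,rel(*tp(c,z,p),s))
```

```text
12.3 [-0.02759551 -0.01742238 -2.03845268] 31.3773578270006
87 287 ([0.01, -0.01, -0.02], [0.0015, 0.0005, -0.0004])
87 272 ([0.01, 0.12, 1.48], [0.0015, 0.0005, -0.0004])
87 263 ([0.01, 0.2, 2.37], [0.0015, 0.0005, -0.0004])
88 259 ([0.01, 0.14, 2.78], [0.0015, 0.0005, -0.0004])
```

Call:
{"api": "carry_out", "payload": {
  "series": [
    [[0,0.04,0.5],[0,0,0]],
    [[0,0.08,1.0],[0,0,0]],
    [[0.01,0.12,1.5],[0,0,0]],
    [[0.01,0.12,1.5],[0,0,0]]
  ]
}}

```text
time_s: 12.7
tcp_pos: [536.8, -2.3, 358.9]
eef_rot: [[0.077, -0.993, 0.087], [-0.997, -0.077, 0.008], [-0.001, -0.087, -0.996]]
ft_force: [-0.1, -0.8, -2.7]
finger_gap: 32.0
```

Call:
{"api": "carry_out", "payload": {
  "series": [
    [[0,0.04,0.4],[0,0,0]],
    [[0,0.08,0.8],[0,0,0]],
    [[0,0.08,0.9],[0,0,0]],
    [[0,0.08,0.9],[0,0,0]]
  ]
}}

```text
time_s: 13.1
tcp_pos: [536.7, -2.3, 349.5]
eef_rot: [[0.077, -0.993, 0.086], [-0.997, -0.077, 0.008], [-0.001, -0.086, -0.996]]
ft_force: [-0.3, -0.0, -2.1]
finger_gap: 31.7
```

Call:
{"api": "carry_out", "payload": {
  "series": [
    [[0,0,0.1],[0,0,0]],
    [[0,0,0.2],[0,0,0]],
    [[0,0,0.2],[0,0,0]]
  ]
}}

```text
time_s: 13.4
tcp_pos: [536.9, -2.3, 347.6]
eef_rot: [[0.077, -0.993, 0.086], [-0.997, -0.077, 0.008], [-0.001, -0.087, -0.996]]
ft_force: [0.1, -0.3, -1.9]
finger_gap: 31.6
```

Call:
{"api": "carry_out", "payload": {
  "series": [
    [[0,0,0.1],[0,0,0]],
    [[0,0,0.1],[0,0,0]]
  ]
}}

```text
time_s: 13.6
tcp_pos: [537.1, -2.3, 346.8]
eef_rot: [[0.077, -0.993, 0.087], [-0.997, -0.077, 0.008], [-0.001, -0.087, -0.996]]
ft_force: [0.3, -0.5, -0.5]
finger_gap: 31.8
```

Call:
{"api": "carry_out", "payload": {
  "series": [
    [[0,0,0.1],[0,0,0]],
    [[0,0,0.1],[0,0,0]]
  ]
}}

```text
time_s: 13.8
tcp_pos: [537.4, -2.3, 345.9]
eef_rot: [[0.077, -0.993, 0.088], [-0.997, -0.077, 0.008], [-0.001, -0.088, -0.996]]
ft_force: [0.9, 0.2, -0.7]
finger_gap: 31.8
```

```bash
cat > k.py <<'E'
from h import *
import sys
# current eye pose in cabinet frame from grasp model
def cur(s=None):
    s=s or readout.observe();R=s["eef_rot"]@FL;lx0=RT(YAW,0)[:,1]
    th=np.arctan2(R[2,1],R[:2,1]@lx0[:2]);p=th+AL
    g=s["tcp_pos"]+164*s["eef_rot"][:,2]
    L=RT(YAW,p);e=g+L[:,1]*(160-GX)+L[:,2]*GZ
    return tocab(e).round(1),np.degrees(p).round(1)
if __name__=="__main__":
    s=readout.observe();print(s["time_s"],s["ft_force"].round(1),s["finger_gap"].round(1),cur(s),s["joint_pos"].round(2))
E
python3 k.py
```

```text
Traceback (most recent call last):
  File "k.py", line 11, in <module>
    s=readout.observe();print(s["time_s"],s["ft_force"].round(1),s["finger_gap"].round(1),cur(s),s["joint_pos"].round(2))
                                                                 ^^^^^^^^^^^^^^^^^^^^^
AttributeError: 'float' object has no attribute 'round'
```

```bash
sed -i 's/s\["finger_gap"\].round(1)/s["finger_gap"]/' k.py; python3 k.py
cat > wp.py <<'E'
from h import *
import sys
s=readout.observe()
cp=lambda p:np.interp(p,[30,50,65],[88,89.5,91])
for p in map(float,sys.argv[1:]):
    r=np.radians(p);z=262-11*np.sin(r)+2*np.cos(r)+1.5
    print(p,round(z,1),rel(*tp(cp(p),z,p),s))
E
python3 wp.py 32 36 40 44 48
```

```text
13.8 [ 0.9  0.2 -0.7] 31.80932530446305 (array([8.70e+01, 2.00e-01, 2.57e+02]), np.float64(29.8)) [-0.16  0.03  1.85  0.02  1.18  1.33]
32.0 259.4 ([0.0, 0.24, 0.37], [0.0375, 0.0009, -0.0004])
36.0 258.7 ([0.01, 0.86, 1.6], [0.1073, 0.0009, -0.0005])
40.0 258.0 ([0.01, 1.39, 2.88], [0.1772, 0.0008, -0.0005])
44.0 257.3 ([0.01, 1.84, 4.18], [0.247, 0.0008, -0.0005])
48.0 256.7 ([0.01, 2.2, 5.51], [0.3168, 0.0008, -0.0005])
```

Call:
{"api": "carry_out", "payload": {
  "series": [
    [[0,0,-0.2],[0,0,0]],
    [[0,0.24,0.37],[0.037,0.001,0]],
    [[0,0.55,1],[0.072,0.001,0]],
    [[0.01,0.86,1.6],[0.107,0.001,0]],
    [[0.01,1.13,2.24],[0.142,0.001,0]],
    [[0.01,1.39,2.88],[0.177,0.001,0]],
    [[0.01,1.39,2.88],[0.177,0.001,0]],
    [[0.01,1.39,2.88],[0.177,0.001,0]]
  ]
}}

```text
time_s: 14.6
tcp_pos: [525.9, -3.3, 316.1]
eef_rot: [[0.077, -0.963, 0.26], [-0.997, -0.074, 0.02], [0.0, -0.261, -0.965]]
ft_force: [-0.3, 0.3, -2.4]
finger_gap: 32.1
```

```bash
python3 k.py; python3 wp.py 40 44 48 52 56;python3 - <<'E'
from h import *
b=vision.get_image("scene");w=vision.get_image("wrist");a=vision.get_image("top")
cv2.imwrite("pics/c5.png",np.hstack([cv2.resize(a[95:165,205:280],(450,420),interpolation=cv2.INTER_CUBIC),cv2.resize(b[190:250,250:300],(350,420),interpolation=cv2.INTER_CUBIC)]))
E
```

```text
14.6 [-0.3  0.3 -2.4] 32.109840587849845 (array([ 8.850e+01, -1.000e-01,  2.576e+02]), np.float64(39.9)) [-0.18 -0.03  1.98  0.08  0.94  1.28]
40.0 258.0 ([-0.01, -0.02, 0.0], [0.0016, -0.0002, -0.0006])
44.0 257.3 ([-0.01, 0.65, 1.21], [0.0715, -0.0002, -0.0006])
48.0 256.7 ([-0.01, 1.24, 2.45], [0.1413, -0.0002, -0.0006])
52.0 256.1 ([-0.01, 1.74, 3.74], [0.2111, -0.0002, -0.0006])
56.0 255.5 ([-0.01, 2.14, 5.05], [0.2809, -0.0003, -0.0006])
```

View pics/c5.png

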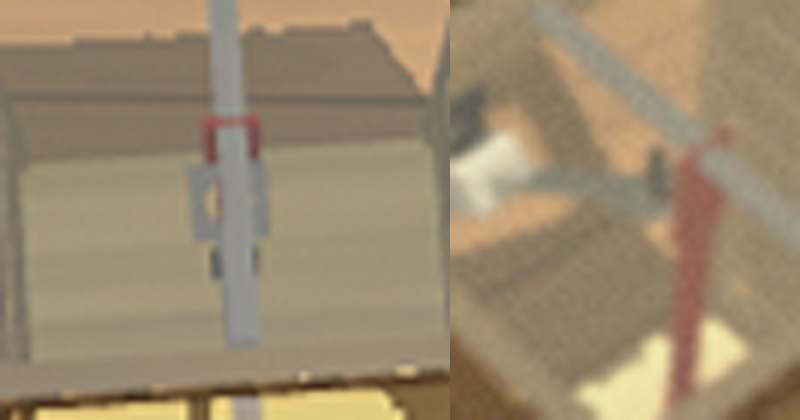

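The scene crop shows the pin sticking up through and above the eye at (657,165), so the eye is threaded. I'll keep easing it down.

Call:
{"api": "carry_out", "payload": {
  "series": [
    [[0,0.33,0.6],[0.036,0,0]],
    [[0,0.65,1.2],[0.071,0,0]],
    [[0,0.95,1.83],[0.106,0,0]],
    [[0,1.24,2.45],[0.141,0,0]],
    [[0,1.5,3.1],[0.176,0,0]],
    [[0,1.74,3.74],[0.211,0,0]],
    [[0,1.95,4.4],[0.246,0,0]],
    [[0,2.14,5.05],[0.281,0,0]],
    [[0,2.14,5.05],[0.281,0,0]]
  ]
}}

```text
time_s: 15.65
tcp_pos: [518.4, -3.7, 261.2]
eef_rot: [[0.077, -0.853, 0.516], [-0.997, -0.066, 0.04], [-0.001, -0.517, -0.856]]
ft_force: [-0.2, -0.8, -2.2]
finger_gap: 31.6
```

```bash
python3 k.py; python3 wp.py 56 59 62 65 68 71 74 77
```

```text
15.65 [-0.2 -0.8 -2.2] 31.572531660684216 (array([9.010e+01, 1.000e-01, 2.548e+02]), np.float64(56.0)) [-0.2  -0.04  2.14  0.29  0.53  1.08]
56.0 255.5 ([0.01, -0.03, -0.05], [0.0006, 0.0003, -0.0006])
59.0 255.1 ([0.01, 0.49, 0.85], [0.053, 0.0003, -0.0006])
62.0 254.7 ([0.01, 0.95, 1.77], [0.1054, 0.0003, -0.0006])
65.0 254.4 ([0.01, 1.37, 2.71], [0.1577, 0.0003, -0.0006])
68.0 254.1 ([0.01, 1.77, 3.65], [0.2101, 0.0003, -0.0006])
71.0 253.8 ([0.01, 2.12, 4.61], [0.2624, 0.0003, -0.0007])
74.0 253.5 ([0.01, 2.41, 5.58], [0.3148, 0.0002, -0.0007])
77.0 253.2 ([0.01, 2.66, 6.57], [0.3672, 0.0002, -0.0007])
```

Call:
{"api": "carry_out", "payload": {
  "series": [
    [[0,0.25,0.42],[0.027,0,0]],
    [[0,0.49,0.85],[0.053,0,0]],
    [[0,0.72,1.3],[0.079,0,0]],
    [[0,0.95,1.77],[0.105,0,0]],
    [[0,1.16,2.24],[0.131,0,0]],
    [[0,1.37,2.71],[0.158,0,0]],
    [[0,1.5,3.03],[0.175,0,0]],
    [[0,1.64,3.34],[0.193,0,0]],
    [[0,1.77,3.65],[0.21,0,0]],
    [[0,1.77,3.65],[0.21,0,0]],
    [[0,1.77,3.65],[0.21,0,0]]
  ]
}}

```text
time_s: 16.75
tcp_pos: [522.5, -3.3, 221.2]
eef_rot: [[0.078, -0.727, 0.682], [-0.997, -0.056, 0.054], [-0.001, -0.684, -0.729]]
ft_force: [-0.0, -0.7, -2.0]
finger_gap: 31.8
```

```bash
python3 k.py; python3 wp.py 68 70 72 74 76
```

```text
16.75 [-0.  -0.7 -2. ] 31.83746691440404 (array([ 91.4,   0.3, 254.5]), np.float64(68.0)) [-0.22  0.03  2.22  0.91  0.26  0.46]
68.0 254.1 ([0.01, 0.06, 0.01], [0.0002, 0.0009, -0.0004])
70.0 253.8 ([0.01, 0.42, 0.58], [0.0351, 0.0009, -0.0004])
72.0 253.7 ([0.01, 0.77, 1.17], [0.07, 0.0008, -0.0004])
74.0 253.5 ([0.02, 1.09, 1.76], [0.105, 0.0008, -0.0005])
76.0 253.3 ([0.02, 1.39, 2.37], [0.1399, 0.0008, -0.0005])
```

Call:
{"api": "carry_out", "payload": {
  "series": [
    [[0,0.1,0.11],[0,0,0]],
    [[0,0.1,0.11],[0,0,0]],
    [[0,0.1,0.11],[0,0,0]]
  ]
}}

```text
time_s: 17.05
tcp_pos: [522.7, -3.3, 220.0]
eef_rot: [[0.078, -0.727, 0.682], [-0.997, -0.056, 0.054], [-0.001, -0.685, -0.729]]
ft_force: [0.3, 0.3, -2.7]
finger_gap: 31.9
```

Call:
{"api": "carry_out", "payload": {
  "series": [
    [[0,0,0],[0,0,0]],
    [[0,0,0],[0,0,0]],
    [[0,0,0],[0,0,0]],
    [[0,0,0],[0,0,0]],
    [[0,0,0],[0,0,0]]
  ],
  "hand": 7
}}

```text
time_s: 17.55
tcp_pos: [522.8, -3.3, 220.1]
eef_rot: [[0.078, -0.727, 0.683], [-0.997, -0.056, 0.054], [-0.001, -0.685, -0.729]]
ft_force: [0.4, 0.8, 0.1]
finger_gap: 63.7
```

```bash
python3 k.py
python3 - <<'E'
from h import *
s=readout.observe();q=s["joint_pos"]
for d in(40,80,120,160):
    t=s["tcp_pos"]-d*s["eef_rot"][:,2];q,e=ik(t,s["eef_rot"],q);print(d,e.round(4),q.round(2))
E
```

```text
17.55 [0.4 0.8 0.1] 63.65959897697976 (array([9.160e+01, 2.000e-01, 2.534e+02]), np.float64(68.0)) [-0.22  0.03  2.22  0.92  0.26  0.45]
40 0.0 [-0.24 -0.1   2.28  0.75  0.32  0.61]
80 0.0 [-0.27 -0.25  2.33  0.63  0.4   0.73]
120 0.0 [-0.29 -0.4   2.38  0.54  0.51  0.81]
160 0.0 [-0.33 -0.55  2.41  0.48  0.62  0.86]
```

Straight retreat along the tool axis.

Call:
{"api": "carry_out", "payload": {
  "series": [
    [[0,0,-1.5],[0,0,0]],
    [[0,0,-3],[0,0,0]],
    [[0,0,-5],[0,0,0]],
    [[0,0,-7],[0,0,0]],
    [[0,0,-9],[0,0,0]],
    [[0,0,-11],[0,0,0]],
    [[0,0,-13],[0,0,0]],
    [[0,0,-13],[0,0,0]],
    [[0,0,-13],[0,0,0]],
    [[0,0,-13],[0,0,0]],
    [[0,0,-13],[0,0,0]],
    [[0,0,-13],[0,0,0]],
    [[0,0,-13],[0,0,0]],
    [[0,0,-13],[0,0,0]]
  ]
}}

```text
time_s: 18.95
tcp_pos: [434.1, -10.3, 314.5]
eef_rot: [[0.078, -0.727, 0.682], [-0.997, -0.056, 0.054], [-0.001, -0.684, -0.729]]
ft_force: [0.3, 0.2, -0.6]
finger_gap: 69.7
```

Run:
```python
from h import *
b=vision.get_image("scene");w=vision.get_image("wrist");a=vision.get_image("top")
cv2.imwrite("pics/a6.png",a);cv2.imwrite("pics/b6.png",b)
cv2.imwrite("pics/c6.png",np.hstack([cv2.resize(b[185:275,240:315],(380,456),interpolation=cv2.INTER_CUBIC),cv2.resize(w,(420,456))]))
print(proj("scene",tow((90,0,251))).round(1),proj("scene",tow((88,0,91))).round(1),readout.observe()["time_s"])
```

```text
[279.6 218.7] [276.3 252. ] 19.1
```

View pics/c6.png

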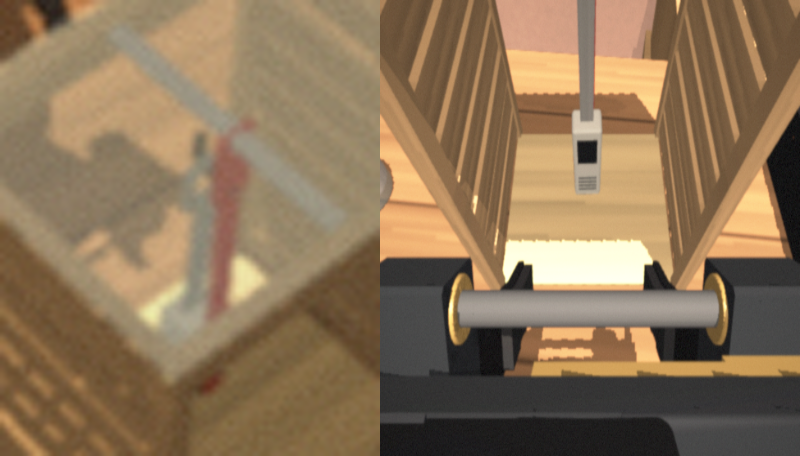

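The logger hangs vertically from the pin beside the red plate. Last check: that it is at rest, where the body is, and that the bystanders haven't moved.

Call:
{"api": "carry_out", "payload": {
  "series": [
    [[0,0,-2],[0,0,0]],
    [[0,0,-3],[0,0,0]],
    [[0,0,-3],[0,0,0]],
    [[0,0,-3],[0,0,0]],
    [[0,0,-3],[0,0,0]],
    [[0,0,-3],[0,0,0]],
    [[0,0,-3],[0,0,0]],
    [[0,0,-3],[0,0,0]],
    [[0,0,-3],[0,0,0]],
    [[0,0,-3],[0,0,0]]
  ]
}}

```text
time_s: 20.1
tcp_pos: [413.6, -12.0, 336.6]
eef_rot: [[0.078, -0.727, 0.682], [-0.997, -0.056, 0.054], [-0.001, -0.685, -0.729]]
ft_force: [0.9, -0.2, -0.5]
finger_gap: 69.8
```

Run:
```python
from h import *
I=[vision.get_image("scene").astype(int) for _ in range(12)]
d=abs(I[0]-I[-1]).max(2);print("scene diff in cabinet:",d[185:275,240:315].max(), "px>25:",(d[185:275,240:315]>25).sum())
w=vision.get_image("wrist").astype(int);c=vision.calibration("wrist")
# window dark region
m=(w[:250].max(2)<60).astype(np.uint8);n,l,st,ce=cv2.connectedComponentsWithStats(m)
print([(s.tolist(),e.round(1)) for s,e in zip(st[1:],ce[1:]) if 100<s[4]<3000])
for x in(88,90):print("pred mid front face",proj("wrist",tow((x-12,0,91)),c).round(1))
print("top, bottom of body axis",[proj("wrist",tow((77,0,z)),c).round(1) for z in(131,51)])
a=vision.get_image("top").astype(int);a0=cv2.imread("pics/t0.png").astype(int);dd=abs(a-a0).max(2)>40
for n,(x,y,W,H) in dict(jar=(122,130,35,32),crate=(325,110,50,55),brush=(322,193,36,68)).items():print(n,dd[y:y+H,x:x+W].sum())
s=readout.observe();print(s["time_s"],s["ft_force"].round(1),s["tcp_pos"])
```

```text
scene diff in cabinet: 15 px>25: 0
[([242, 118, 21, 17, 327], array([252.4, 126.1])), ([0, 218, 113, 32, 2331], array([ 52.6, 229.5])), ([149, 221, 37, 23, 548], array([171. , 234.3])), ([322, 221, 37, 23, 554], array([335.9, 234.1]))]
pred mid front face [253.  137.5]
pred mid front face [253. 136.]
top, bottom of body axis [array([253. , 110.2]), array([253.1, 158.5])]
jar 0
crate 0
brush 0
20.8 [-0.4 -0.6  0.2] [413.60980364 -11.96836289 336.66941342]
```

```bash
python3 -c "
from workcell import robot
print(robot.finish_job())"
```

```text
the job is handed in; nothing more can be done
None
```

The humidity logger is hanging by its eye on the hook and I've handed the job in; the system gives no verdict.

- **Picking up and threading:** I gripped the white logger, and passed the eye in under the front board and over the pin. Feeling for the back plate took about 5 N and put the pin about 85.5 mm in, which agrees with the images.
- **Easing down and letting go:** I rested the eye on the hook with about 1.5 N, then eased the body down by hand to 68° below level (22° from vertical). I let go there and backed straight out.
- **At rest:** The logger hangs vertically against the back plate. Twelve scene pictures over about 0.6 s showed no movement, and the body is on the cabinet's middle line within about a pixel.
- **Surroundings:** The jar, crate and brush show no change from the first picture. The gripper is clear of everything.
- **Time:** The job took about 21 s of the 67 s allowed.
- **Checks that failed or disagreed:** None. I judged the final eye height and angle from pictures, not from a direct measurement.

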